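# Lock the turntable tray by feeling for its hidden pin hole

## Robot

A 6-joint arm with a two-finger parallel gripper is mounted at the origin on the work surface. World frame = base frame: x ahead of the robot, y to its left, z up, the work surface at z = 0. Lengths are in m, angles in rad, forces in N, time in s.
With the tool pointing down it reaches from about 0.325 to 0.925 m from the base axis. Payload 3.1 kg.
Tool frame: the origin (TCP) lies at the very end of the fingers, on their centre line; the grasp point (between the pads) lies 19 mm behind it; z points along the fingers, x is the direction in which the jaws open and shut, and the axes are right-handed (so a half turn about z gives the same grasp; the last joint's range is limited). The gripper opens to 85 mm and grips with 20 to 120 N. Pads are 22 mm wide; open, the fingers measure 114 mm over their backs; the gripper's body (76 mm by 85 mm) begins 54 mm behind the grasp point. The pads swing forward as they close: fully open they stand 13 mm farther back than shut.
Start: joints at [-1.459, 0.217, 1.613, -0, 1.311, -0.112], TCP at [0.139, -0.609, 0.231] pointing down, gripper open.
Joint ranges: [-2.75, 2.75], [-0.78, 2.1], [0.31, 2.55], [-1.13, 4.27], [0.13, 2.63], [-2.58, 2.58]. Speed limits (rad/s): [2.79, 2.79, 3.14, 3.14, 3.14, 3.14].

## Interface

Orientations are given as a 3x3 rotation matrix whose columns are the frame's x, y, z axes.
In Python, from cell import manip gives the robot as it stands.
- The arm moves only by the tool carry_out, never from a script. Its argument "plan" is a list of rows, each a list of 3 entries, a list of its own where there are three numbers: the shift along the tool's x, y, z in units of 50 mm (1.0 is 50 mm), then the turn, a rotation vector about the tool's x, y, z in units of 5 degrees (1.0 is 5 degrees), then the finger opening in mm, from 0 to 85.4. A call has 1 to 12 rows; each row shifts and turns the commanded pose from where the row before left it, along the tool's axes as they then stand; what a row does not reach is not made up. A row lasts 1/10 s, in which the tool goes at most 50 mm and 8.59 degrees, less where a joint would pass 70% of its speed; a pose out of reach is approached as far as the arm can. A call is refused whole if a number of a shift passes 1 or a number of a turn 1, either way. A call with a gripper value outside its range is refused whole. The fingers move at their own pace and stop on an object; "force" is the grip in N (left out, the last holds). Time passes only in rows, so rows that do not move let the fingers close. It gives the time, the measured TCP pose, the force and the opening at its end, in the units of the state.
- manip.get_obs(): the state, without advancing time (a new reading comes with each control period).
- manip.get_image(name): name is "side" or "top"; returns the picture (420x560x3 uint8, blue, green, red); there is no depth.
- manip.camera_model(name): a dict with "fx", "fy", "cx", "cy" (pixels), "R" (3x3) and "t" (3): a world point X has camera coordinates R X + t. Camera axes: x right, y down, z forward; pixel columns grow to the right and rows downward; lengths in m; the calibration is good to about 2 mm. A picture is of the moment at which its call begins. camera_model takes no time and is no camera call.
- manip.job_done(): hands the job in, once; it reports no verdict.
The state is a dict: "clock": time; "joint_positions": joint angles; "qd": joint speeds; "joint_efforts": joint torques, N m; "tcp_pos": TCP position; "eef_rot": TCP orientation; "ft_force": force on the tool from outside, world axes, zero at the start; "ft_torque": the same for the moment, N m; "width": finger opening in m.
Only numpy, scipy, OpenCV 4.12 (cv2) and the standard library are available. Lean on these libraries where they do the work, as an engineer would, in place of code of your own. Each camera call takes 0.05 s, during which the arm holds its last target. There are 200 camera calls.

## Task

Lock the turntable tray so that it cannot spin: lift the locking pin out of its rest, put it through the hole in the tray, then use it to swing the tray gently round, tip rubbing on the ring underneath, until the tip drops into the hole hidden below. Press the pin fully home, head down on the tray, and let go. Use a light touch, never anywhere near 40 N on the pin, keep the soap pump and pot brush standing on the tray, and leave the canister, mug and bowl where they are.

Things in the scene. Friction and masses are not known exactly. Their poses are not given: they have to be found in the camera images.
- pin_centre (a point): Locking pin, loose, upright, 60 mm tall, about 90 g: a black plastic cylinder head 26 mm diameter x 36 mm, below it a steel shaft 10 mm diameter x 24 mm with a 1.5 mm chamfer at the tip. This point is on its axis half-way up: 30 mm above the tip, 6 mm above the head's underside, 12 mm below the head's middle. z points from tip to head. It starts standing in the pin rest.
- pin_tip (a point): The lower end of the locking pin's shaft, on its axis; z points up the pin.
- pin_rest: Grey plastic block 60 x 60 x 30 mm, fixed, with a 14 mm through hole down its middle in which the pin stands, its head resting on the block's top. Origin at the centre of the underside, on the table.
- tray_hole (a point): Centre of the 12 mm hole in the tray floor, at its upper face, 90 mm from the tray's axis; turns with the tray, starts on the side towards the robot. Floor 5 mm thick, its top 38 mm above the table. 8 mm below this point is the flat top of the ring under the tray, where the pin's tip comes to rest (head 16 mm above the tray). Fully home, the tip is 24 mm below this point and the head on the tray.
- tray_centre (a point): Axis of the round grey turntable tray, at the floor's upper face, 38 mm above the table; z up. Tray 270 mm diameter, rim 6 mm above the floor; turns easily about this axis (about 1 N at the hole). The hidden hole comes under the tray hole when the tray is turned COUNTER-CLOCKWISE seen from above by an unknown angle of 15 to 80 degrees from its start.
- turntable: Fixed base under the tray, 256 mm diameter; origin on the axis at the table; its yaw tells nothing of the hidden hole. The still ring in it has one 13 mm hole 90 mm from the axis, hidden by the tray: the tip drops freely 4.5 mm into it on to a stiff bush, which yields to about 6 N, stays where pushed, and lets the pin go 11.5 mm on to home. Force of the pin on tray, ring and base: below 40 N.
- soap_pump: White soap pump bottle, 60 mm diameter, 147 mm tall, standing loose on the tray away from the tray hole; rides round with the tray. Origin at the centre of its underside.
- pot_brush: Round pot brush with wooden knob handle, 56 mm diameter, 78 mm tall, standing loose on the tray; rides round with it. Origin at the centre of its underside.
- canister: Clear glass canister with wooden lid, 88 mm diameter, 122 mm tall, on the table on the other side of the turntable from the pin rest. Origin at the centre of its underside. Leave it alone.
- mug: White mug, 82 mm diameter, 90 mm tall, to the left of the turntable. Leave it alone.
- bowl: Blue bowl, 130 mm diameter, 55 mm tall. Leave it alone.
Not all that is in view belongs to the job. What is shaped like the pot_brush but green or pink is not meant.

How it is judged:
On the way, in this order (a step that is already met when the one before it is completed fails the run):
1. the pin's tip is through the tray hole (z of pin_tip in the frame of tray_hole below -0.0055 m and horizontal distance between pin_tip and tray_hole below 0.004 m), for 0.1 s.
2. the tray has been swung round until the tip has dropped into the hidden hole (z of pin_tip in the frame of tray_hole below -0.0105 m and horizontal distance between pin_tip and tray_hole below 0.004 m), for 0.1 s.
At the end, for the whole second after the job is handed in: The pin stands upright (within 7 degrees) through the tray hole and in the hidden hole, head down on the tray (within 2.5 mm), released and at rest; the soap pump and the pot brush still stand on the tray (z of pin_tip in the frame of tray_hole below -0.0215 m and horizontal distance between pin_tip and tray_hole below 0.004 m and angle between pin_tip's own z axis and vertical below 0.12 rad and linear speed of pin below 0.02 m/s and z of each of soap_pump, pot_brush in the frame of tray_centre above -0.006 m and horizontal distance between each of soap_pump, pot_brush and tray_centre below 0.13 m); the robot touches nothing.
It fails at once if the pin is forced: more than 40 N between pin and turntable (contact force between pin and turntable above 40 N).
It fails at once if the soap pump or the pot brush is tipped (angle between any of soap_pump, pot_brush's own z axis and vertical above 0.35 rad).
It fails at once if canister, mug or bowl is pushed more than 30 mm or tipped (distance of any of canister, mug, bowl from where it was at the start of the episode above 0.03 m or angle between any of canister, mug, bowl's own z axis and vertical above 0.35 rad).
It also fails if it takes over 58 s, if anything falls off the work surface, if the arm or the gripper's body presses on something with over 40 N, if the wrist force passes 120 N, or if a joint passes its speed limit or range.

## Working session

There is one attempt and no reset: what is moved stays moved. The work goes in short steps, Python scripts to look and compute and a tool call to move; the robot and the scene stay as the last step left them, time stands still between calls to the robot, and variables do not carry over. Pictures are saved under pics/ and viewed, about 8 in all and at most 12, crops included, and the job is handed in when it is done.

Besides the shell and the picture viewer there is one more tool, called after ">>>" as name(argument=value, ...), one argument or row to a line, values as JSON. carry_out: Moves the arm, as the interface text tells. Its arguments: {"type":"object","properties":{"plan":{"type":"array","items":{"type":"array"}},"force":{"type":"number"}},"required":["plan"]}

```bash
mkdir -p pics; python3 - <<'E'
from cell import manip
import cv2, numpy as np
for n in("top","side"):
    cv2.imwrite(f"pics/{n}0.png",manip.get_image(n)); c=manip.camera_model(n); print(n,c)
o=manip.get_obs(); print({k:np.round(v,3).tolist() for k,v in o.items()})
E
```

```text
top {'fx': 517.6683532638191, 'fy': 517.6683532638191, 'cx': 280.2684463433569, 'cy': 208.77765472254944, 'R': array([[-0.01025784, -0.99994275,  0.0030456 ],
       [-0.98375403,  0.00954576, -0.17926766],
       [ 0.17922833, -0.00483502, -0.98379562]]), 't': array([-0.05860371,  0.55696784,  1.43014721])}
side {'fx': 482.4003575283411, 'fy': 482.4003575283411, 'cx': 274.6280989082749, 'cy': 207.23618438792377, 'R': array([[-0.68328693, -0.7298798 , -0.01986065],
       [-0.40606148,  0.4024651 , -0.82044861],
       [ 0.60682209, -0.55253717, -0.57137521]]), 't': array([0.33928478, 0.30204228, 0.92476594])}
{'clock': 0.1, 'joint_positions': [-1.459, 0.218, 1.615, -0.0, 1.311, -0.112], 'qd': [-0.001, -0.003, -0.004, -0.001, 0.001, -0.001], 'joint_efforts': [-0.001, -39.808, -30.497, -0.0, 0.004, 0.0], 'tcp_pos': [0.139, -0.609, 0.23], 'eef_rot': [[0.222, -0.975, -0.0], [-0.975, -0.222, 0.002], [-0.002, -0.0, -1.0]], 'ft_force': [0.821, 0.578, 0.171], 'ft_torque': [-0.023, 0.04, -0.033], 'width': 0.085}
```

View pics/top0.png

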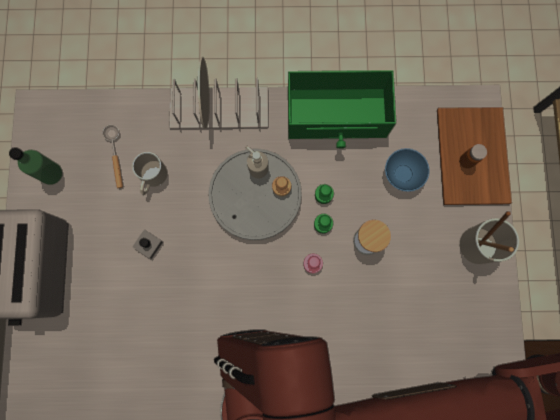

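View pics/side0.png

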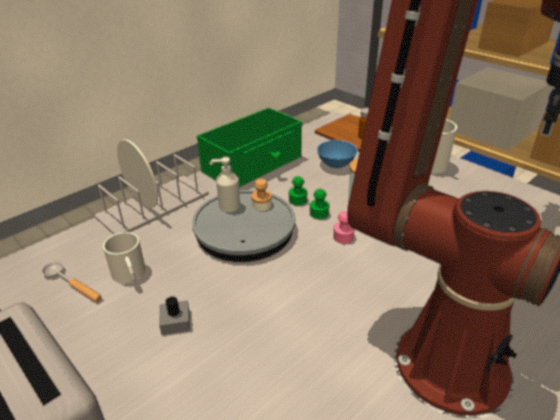

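```bash
cat > h.py <<'E'
import numpy as np, cv2
from cell import manip
def ray(n,u,v):
    c=manip.camera_model(n); d=c["R"].T@np.array([(u-c["cx"])/c["fx"],(v-c["cy"])/c["fy"],1]); o=-c["R"].T@c["t"]; return o,d
def plane(n,uv,z):
    o,d=ray(n,*uv); return (o+d*(z-o[2])/d[2])
def tri(a,b):
    (o1,d1),(o2,d2)=ray("top",*a),ray("side",*b); s=np.linalg.lstsq(np.c_[d1,-d2],o2-o1,rcond=None)[0]
    p,q=o1+s[0]*d1,o2+s[1]*d2; return (p+q)/2,np.linalg.norm(p-q)
def proj(n,X):
    c=manip.camera_model(n); p=c["R"]@np.asarray(X)+c["t"]; return np.array([c["fx"]*p[0]/p[2]+c["cx"],c["fy"]*p[1]/p[2]+c["cy"]])
def dark(im,box,th):
    x0,y0,x1,y1=box; g=im[y0:y1,x0:x1].max(2); n,l,s,c=cv2.connectedComponentsWithStats((g<th).astype(np.uint8))
    return [(c[i]+[x0,y0],s[i]) for i in range(1,n) if s[i][4]>4]
E
python3 - <<'E'
from h import *
T=cv2.imread("pics/top0.png");S=cv2.imread("pics/side0.png")
for n,im,boxes in(("top",T,[(130,228,165,262),(225,208,245,226)]),("side",S,[(155,290,195,335),(235,234,250,247)])):
    for b in boxes: print(n,b,[(np.round(c,2),s.tolist()) for c,s in dark(im,b,60)])
print("block",plane("top",(148,244),.03)," tray guess",plane("top",(255,193),.04))
def crop(im,b,k): return cv2.resize(im[b[1]:b[3],b[0]:b[2]],None,fx=k,fy=k,interpolation=cv2.INTER_CUBIC)
a=crop(T,(125,222,175,262),8);b=crop(S,(150,290,200,340),8);a=cv2.copyMakeBorder(a,0,80,0,0,0)
cv2.imwrite("pics/crop1.png",np.hstack([a,b]))
cv2.imwrite("pics/crop2.png",crop(T,(200,138,310,248),5))
E
```

```text
top (130, 228, 165, 262) [(array([144.65, 242.93]), [9, 10, 12, 11, 86]), (array([155.92, 249.61]), [20, 14, 13, 17, 38])]
top (225, 208, 245, 226) [(array([234.  , 216.29]), [8, 7, 3, 3, 7])]
side (155, 290, 195, 335) [(array([172.35, 306.62]), [11, 8, 14, 18, 186])]
side (235, 234, 250, 247) []
block [0.46127322 0.31538124 0.03      ]  tray guess [0.60540856 0.00849039 0.04      ]
```

View pics/crop1.png

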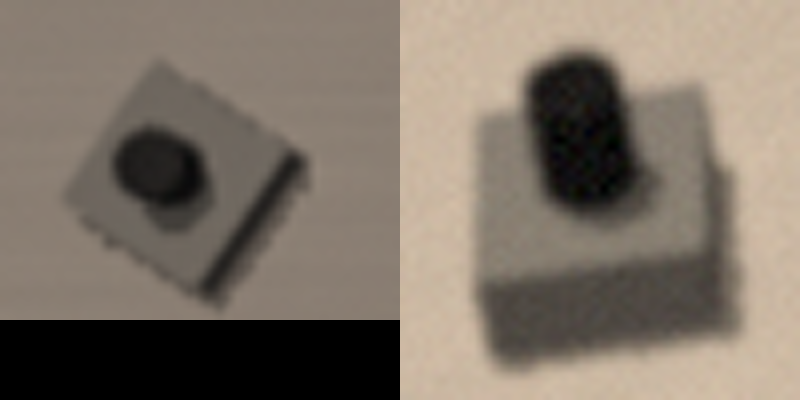

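View pics/crop2.png

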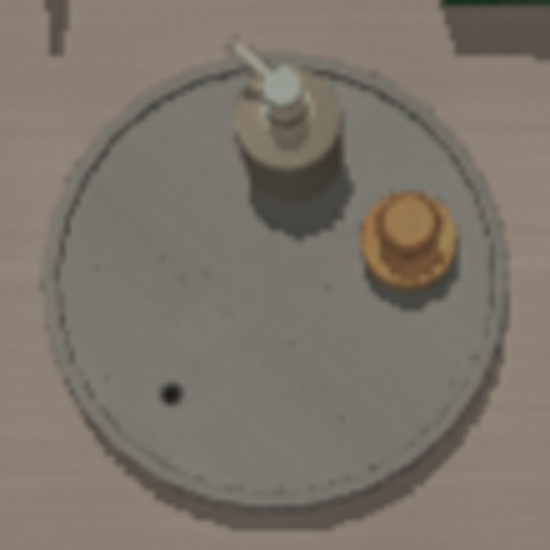

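```bash
python3 - <<'E'
from h import *
T=cv2.imread("pics/top0.png");S=cv2.imread("pics/side0.png")
p,e=tri((144.65,242.93),(172.35,306.62)); print("head",p,e, plane("top",(144.65,242.93),.048),plane("side",(172.35,306.62),.048))
# hole: weighted dark centroid
def wc(im,b):
    g=im[b[1]:b[3],b[0]:b[2]].mean(2); w=np.clip(np.median(g)-8-g,0,None); yy,xx=np.mgrid[b[1]:b[3],b[0]:b[2]]; return (w*xx).sum()/w.sum(),(w*yy).sum()/w.sum()
ht=wc(T,(228,210,241,223));hs=wc(S,(236,236,249,246)); print(ht,hs,plane("top",ht,.037),plane("side",hs,.037),tri(ht,hs))
# tray rim: a-b chroma mask
lab=cv2.GaussianBlur(T,(3,3),0).astype(int); m=((lab[...,2]-lab[...,0])<(9)).astype(np.uint8); m[:138]=0;m[250:]=0;m[:,:195]=0;m[:,315:]=0
print([ (T[193,x]).tolist() for x in (200,204,206,208,210,212,220,298,300,302,304,308)])
m=cv2.morphologyEx(m,cv2.MORPH_OPEN,np.ones((3,3)))
c=max(cv2.findContours(m,cv2.RETR_EXTERNAL,cv2.CHAIN_APPROX_NONE)[0],key=cv2.contourArea); 
P=np.array([plane("top",q[0],.044)[:2] for q in c])
from scipy.optimize import least_squares
r=least_squares(lambda a:np.hypot(P[:,0]-a[0],P[:,1]-a[1])-a[2],[.605,.008,.135],loss="soft_l1",f_scale=.001);print("tray",r.x)
r=least_squares(lambda a:np.hypot(P[:,0]-a[0],P[:,1]-a[1])-.135,[.605,.008],loss="soft_l1",f_scale=.001);print("tray135",r.x, np.percentile(abs(r.fun),[50,90]))
h=plane("top",ht,.038)[:2]; print("dist",np.linalg.norm(h-r.x[:2]),np.degrees(np.arctan2(*(h-r.x[:2])[::-1])))
print("soap",plane("top",(257,163),.08)," brush",plane("top",(282,186),.08))
E
```

```text
head [0.46279098 0.32132347 0.04499545] 0.00032033675241848755 [0.46233184 0.32041869 0.048     ] [0.46020414 0.32270719 0.048     ]
(np.float64(233.8373922817535), np.float64(216.36905207943047)) (np.float64(242.47011952191235), np.float64(240.83551508252702)) [0.53789054 0.06962088 0.037     ] [0.53555061 0.07110515 0.037     ] (array([0.538035  , 0.06959275, 0.03477894]), np.float64(0.0006236487278436657))
[[118, 129, 142], [118, 129, 142], [117, 129, 142], [111, 121, 129], [102, 110, 113], [108, 117, 119], [110, 118, 120], [94, 102, 103], [103, 111, 114], [117, 128, 141], [118, 129, 142], [119, 130, 143]]
tray [-570.15079949 -159.29622187  592.60678209]
tray135 [ 0.51778156 -0.04508948] [0.00800748 0.016679  ]
dist 0.1163458505657762 80.1311017435816
soap [0.68409955 0.000879   0.08      ]  brush [ 0.61631418 -0.06957716  0.08      ]
```

```bash
cat >> h.py <<'E'
def go(tgt,src=None):
    o=manip.get_obs(); s=np.array(o["tcp_pos"]) if src is None else np.array(src)
    return np.round(np.array(o["eef_rot"]).T@(np.array(tgt)-s)/.05,3)
E
python3 - <<'E'
from h import *
from scipy.optimize import least_squares
T=cv2.imread("pics/top0.png"); im=cv2.GaussianBlur(T,(3,3),0).astype(int); m=((im[...,2]-im[...,0])<17).astype(np.uint8); m[:146]=0;m[250:]=0;m[:,:195]=0;m[:,306:]=0
m=cv2.morphologyEx(m,cv2.MORPH_OPEN,np.ones((3,3)))
c=max(cv2.findContours(m,cv2.RETR_EXTERNAL,cv2.CHAIN_APPROX_NONE)[0],key=cv2.contourArea).reshape(-1,2)
c=c[(c[:,1]<200)|(c[:,0]<225)]; c=c[~((c[:,0]>238)&(c[:,0]<285)&(c[:,1]<200))]
P=np.array([plane("top",q,.044)[:2] for q in c]); 
f=lambda a:np.hypot(P[:,0]-a[0],P[:,1]-a[1])-a[2]
r=least_squares(f,[.605,.008,.135],loss="soft_l1",f_scale=.001);print("tray",r.x,len(c),np.percentile(abs(f(r.x)),[50,90]))
f2=lambda a:f([*a,.135]);r=least_squares(f2,[.605,.008],loss="soft_l1",f_scale=.001);print("tray135",r.x,np.percentile(abs(f2(r.x)),[50,90]))
h=plane("top",(233.84,216.37),.038)[:2];d=h-r.x;print(np.linalg.norm(d),np.degrees(np.arctan2(d[1],d[0])))
print(go([.45,-.2,.23]),go([.461,.3215,.13],[.45,-.2,.23]))
E
```

```text
tray [0.60321533 0.00952586 0.13300004] 125 [0.00086295 0.00181024]
tray135 [0.60140581 0.00865019] [0.00155113 0.00324531]
0.08810181199627809 136.2918632706988
[-6.588 -7.886  0.018] [-10.117  -2.528   2.023]
```

>>> carry_out(
  plan=[
    [[-0.6,-0.72,0],[0,0,0],85],
    [[-0.6,-0.72,0],[0,0,0],85],
    [[-0.6,-0.72,0],[0,0,0],85],
    [[-0.6,-0.72,0],[0,0,0],85],
    [[-0.6,-0.72,0],[0,0,0],85],
    [[-0.6,-0.72,0],[0,0,0],85],
    [[-0.6,-0.72,0],[0,0,0],85],
    [[-0.6,-0.72,0],[0,0,0],85],
    [[-0.6,-0.72,0],[0,0,0],85],
    [[-0.6,-0.72,0],[0,0,0],85],
    [[-0.6,-0.72,0],[0,0,0],85],
  ],
)

```text
clock: 1.2
tcp_pos: [0.4522, -0.1979, 0.231]
eef_rot: [[0.222, -0.975, -0.0], [-0.975, -0.222, 0.0], [-0.0, 0.0, -1.0]]
ft_force: [1.0, -1.1, -0.4]
width: 0.0851
```

>>> carry_out(
  plan=[
    [[-0.84,-0.21,0],[0,0,0],85],
    [[-0.84,-0.21,0],[0,0,0],85],
    [[-0.84,-0.21,0],[0,0,0],85],
    [[-0.84,-0.21,0],[0,0,0],85],
    [[-0.84,-0.21,0],[0,0,0],85],
    [[-0.84,-0.21,0],[0,0,0],85],
    [[-0.84,-0.21,0],[0,0,0],85],
    [[-0.84,-0.21,0],[0,0,0],85],
    [[-0.84,-0.21,0.3],[0,0,0],85],
    [[-0.84,-0.21,0.4],[0,0,0],85],
    [[-0.84,-0.21,0.4],[0,0,0],85],
    [[-0.84,-0.21,0.4],[0,0,0],70],
  ],
)

```text
clock: 2.4
tcp_pos: [0.462, 0.3213, 0.1552]
eef_rot: [[0.222, -0.975, -0.0], [-0.975, -0.222, -0.0], [0.0, 0.0, -1.0]]
ft_force: [1.1, -0.7, 0.8]
width: 0.0728
```

```bash
python3 - <<'E'
from h import *
o=manip.get_obs();print(o["tcp_pos"],np.round(o["eef_rot"],4).tolist(),o["clock"],o["joint_positions"]); print(go([.461,.3215,.10]))
E
```

```text
[0.46202995 0.32132878 0.15520296] [[0.2223, -0.975, -0.0002], [-0.975, -0.2223, -0.0003], [0.0003, 0.0003, -1.0]] 2.4 [ 4.83081883e-01  1.63793656e-01  1.82626401e+00 -2.13745095e-04
  1.15184667e+00  1.82979622e+00]
[-0.008  0.019  1.104]
```

>>> carry_out(
  plan=[
    [[0,0.02,0.5],[0,0,0],60],
    [[0,0,0.5],[0,0,0],60],
    [[0,0,0.5],[0,0,0],60],
    [[0,0,0.4],[0,0,0],60],
    [[0,0,0.3],[0,0,0],60],
    [[0,0,0.16],[0,0,0],60],
    [[0,0,0],[0,0,0],60],
    [[0,0,0],[0,0,0],45],
  ],
)

```text
clock: 3.2
tcp_pos: [0.4623, 0.3197, 0.039]
eef_rot: [[0.222, -0.975, 0.001], [-0.975, -0.222, 0.001], [-0.0, -0.001, -1.0]]
ft_force: [-0.2, 0.7, -0.2]
width: 0.047
```

```bash
python3 - <<'E'
from h import *
o=manip.get_obs();print(o["tcp_pos"],o["ft_force"])
T=manip.get_image("top");S=manip.get_image("side");cv2.imwrite("pics/t1.png",T);cv2.imwrite("pics/s1.png",S)
k=lambda im,x,y:cv2.resize(im[y-35:y+35,x-35:x+35],(400,400),interpolation=cv2.INTER_CUBIC)
cv2.imwrite("pics/c3.png",np.hstack([k(T,148,240),k(S,172,300)]))
E
```

```text
[0.46230097 0.31967621 0.03900135] [-0.17387886  0.67990591 -0.21729459]
```

View pics/c3.png

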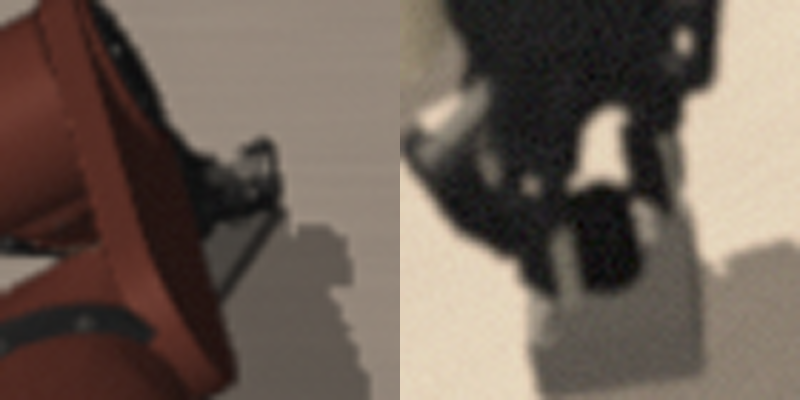

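>>> carry_out(
  force=25,
  plan=[
    [[-0.03,0.02,0.04],[0,0,0],35],
    [[0,0,0],[0,0,0],28],
    [[0,0,0],[0,0,0],22],
    [[0,0,0],[0,0,0],20],
    [[0,0,0],[0,0,0],20],
    [[0,0,0],[0,0,0],20],
  ],
)

```text
clock: 3.9
tcp_pos: [0.4606, 0.3209, 0.0369]
eef_rot: [[0.222, -0.975, 0.0], [-0.975, -0.222, 0.001], [-0.0, -0.001, -1.0]]
ft_force: [-1.9, 0.1, 5.0]
width: 0.0253
```

>>> carry_out(
  plan=[
    [[0,0,-0.2],[0,0,0],20],
    [[0,0,-0.4],[0,0,0],20],
    [[0,0,-0.5],[0,0,0],20],
    [[0,0,-0.5],[0,0,0],20],
    [[0.5,-0.03,-0.1],[0,0,0],20],
    [[0.8,-0.06,0],[0,0,0],20],
    [[0.8,-0.06,0],[0,0,0],20],
    [[0.8,-0.06,0],[0,0,0],20],
    [[0.8,-0.06,0],[0,0,0],20],
    [[0.8,-0.06,0],[0,0,0],20],
    [[0.5,-0.04,0.1],[0,0,0],20],
    [[0.2,0,0.4],[0,0,0],20],
  ],
)

```text
clock: 5.1
tcp_pos: [0.5393, 0.0685, 0.0987]
eef_rot: [[0.219, -0.976, 0.007], [-0.976, -0.219, -0.001], [0.002, -0.006, -1.0]]
ft_force: [0.9, 0.7, -0.6]
width: 0.0251
```

```bash
python3 - <<'E'
from h import *
T=manip.get_image("top");S=manip.get_image("side");cv2.imwrite("pics/t2.png",T);cv2.imwrite("pics/s2.png",S)
o=manip.get_obs();print(o["clock"],o["tcp_pos"],o["ft_force"],o["width"],go([.5367,.0704,.08]))
k=lambda im,x,y:cv2.resize(im[y-40:y+40,x-40:x+40],(400,400),interpolation=cv2.INTER_CUBIC)
cv2.imwrite("pics/c4.png",np.hstack([k(T,235,217),k(S,242,230)]))
E
```

```text
5.2 [0.53381671 0.06952565 0.09388254] [ 0.0645736   0.57172032 -1.06177933] 0.025021714335945366 [-0.004 -0.062  0.277]
```

View pics/c4.png

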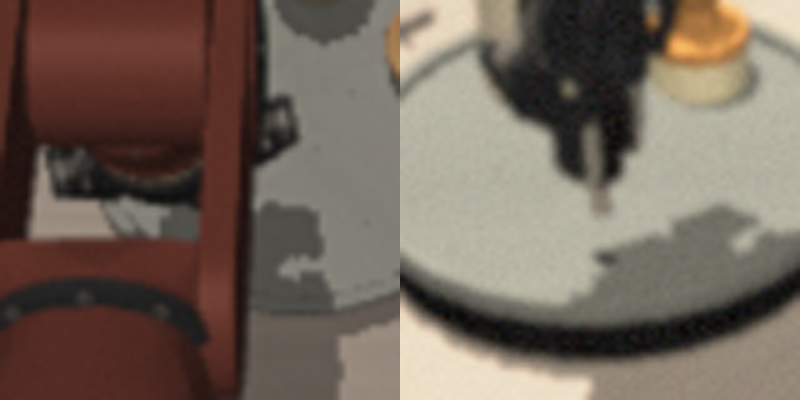

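>>> carry_out(
  plan=[
    [[0,-0.06,0.15],[0,0,0],20],
    [[0,0,0.15],[0,0,0],20],
    [[0,0,0],[0,0,0],20],
    [[0,0,0],[0,0,0],20],
  ],
)

```text
clock: 5.6
tcp_pos: [0.5388, 0.0727, 0.0812]
eef_rot: [[0.223, -0.975, -0.0], [-0.975, -0.223, 0.0], [-0.0, 0.0, -1.0]]
ft_force: [0.1, -0.3, -0.9]
width: 0.0251
```

```bash
python3 - <<'E'
from h import *
S=manip.get_image("side");cv2.imwrite("pics/s3.png",S)
o=manip.get_obs();print(o["clock"],o["tcp_pos"],o["ft_force"],np.round(o["eef_rot"],4).tolist(),go([.5367,.0704,.08]))
z=o["tcp_pos"][2]-.0309
print(proj("side",[*o["tcp_pos"][:2],z]),proj("side",[*o["tcp_pos"][:2],.038]))
x,y=242,236
cv2.imwrite("pics/c5.png",cv2.resize(S[y-15:y+15,x-20:x+20],(800,600),interpolation=cv2.INTER_CUBIC))
E
```

```text
5.65 [0.53904531 0.07258325 0.08153045] [-0.13674856 -0.52014831 -0.53351259] [[0.223, -0.9748, 0.0003], [-0.9748, -0.223, 0.0001], [0.0, -0.0003, -1.0]] [0.032 0.055 0.031]
[240.76958534 236.12273686] [241.07659458 240.14816487]
```

View pics/c5.png

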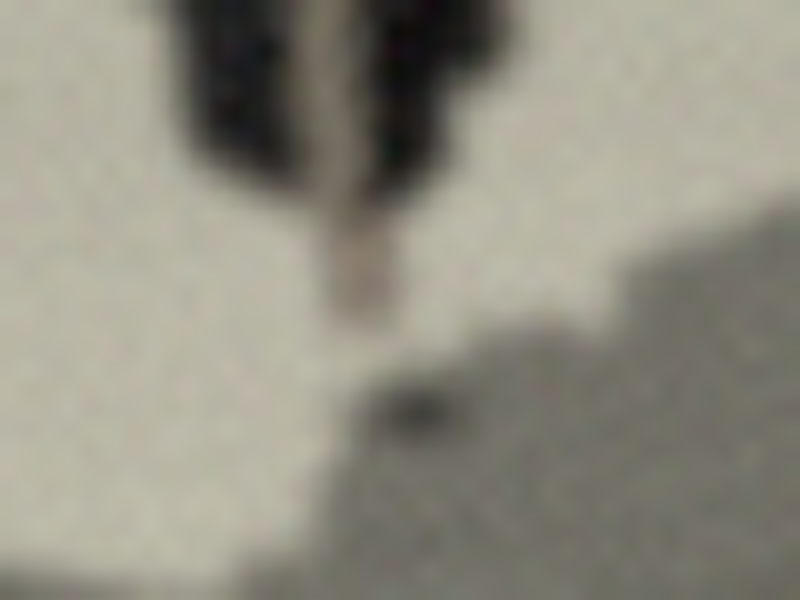

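```bash
python3 - <<'E'
from h import *
a=plane("side",(239.6,235.8),.0506);h=plane("side",(242.4,240.9),.037)
d=h-a;o=manip.get_obs();p=o["tcp_pos"];print(a,h,d, "target tcp",p[:2]+d[:2],go([*(p[:2]+d[:2]),p[2]]))
E
```

```text
[0.54207937 0.07379133 0.0506    ] [0.53547781 0.07139162 0.037     ] [-0.00660156 -0.00239971 -0.0136    ] target tcp [0.53244374 0.07018354] [ 0.017  0.139 -0.   ]
```

>>> carry_out(
  force=20,
  plan=[
    [[0.03,0.12,0],[0,0,0],20],
    [[0,0,0.1],[0,0,0],20],
    [[0,0,0.1],[0,0,0],20],
    [[0,0,0],[0,0,0],20],
    [[0,0,0],[0,0,0],20],
  ],
)

```text
clock: 6.15
tcp_pos: [0.5332, 0.0691, 0.0709]
eef_rot: [[0.222, -0.975, -0.001], [-0.975, -0.222, 0.0], [-0.0, 0.001, -1.0]]
ft_force: [-0.6, -0.8, -0.5]
width: 0.0254
```

```bash
python3 - <<'E'
from h import *
S=manip.get_image("side");cv2.imwrite("pics/s4.png",S)
o=manip.get_obs();print(o["clock"],o["tcp_pos"],o["ft_force"])
z=o["tcp_pos"][2]-.0309
print(proj("side",[*o["tcp_pos"][:2],z]),proj("side",[*o["tcp_pos"][:2],.038]))
x,y=242,236
cv2.imwrite("pics/c6.png",cv2.resize(S[y-15:y+15,x-20:x+20],(800,600),interpolation=cv2.INTER_CUBIC))
E
```

```text
6.2 [0.53348289 0.06909048 0.07117285] [-0.08256069  0.08114477 -1.35355431]
[243.56070881 239.81314418] [243.61297282 240.53436946]
```

View pics/c6.png

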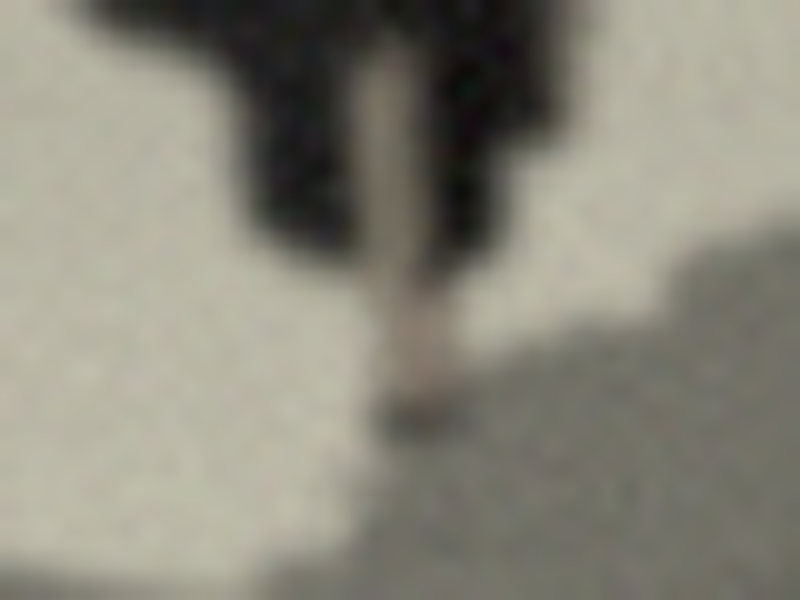

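>>> carry_out(
  plan=[
    [[-0.03,0.02,0],[0,0,0],20],
    [[0,0,0.02],[0,0,0],20],
    [[0,0,0.02],[0,0,0],20],
    [[0,0,0.02],[0,0,0],20],
    [[0,0,0.02],[0,0,0],20],
    [[0,0,0],[0,0,0],20],
  ],
)

```text
clock: 6.8
tcp_pos: [0.5328, 0.0702, 0.0677]
eef_rot: [[0.222, -0.975, 0.001], [-0.975, -0.222, -0.0], [0.001, -0.001, -1.0]]
ft_force: [1.7, -0.9, 0.5]
width: 0.0251
```

>>> carry_out(
  plan=[
    [[0,0,0.02],[0,0,0],20],
    [[0,0,0.02],[0,0,0],20],
    [[0,0,0],[0,0,0],20],
  ],
)

```text
clock: 7.1
tcp_pos: [0.5332, 0.0699, 0.0656]
eef_rot: [[0.222, -0.975, 0.002], [-0.975, -0.222, -0.001], [0.001, -0.002, -1.0]]
ft_force: [3.2, -2.2, -0.1]
width: 0.0252
```

>>> carry_out(
  plan=[
    [[0.02,-0.02,0],[0,0,0],20],
    [[0,0,0.02],[0,0,0],20],
    [[0,0,0.02],[0,0,0],20],
    [[0,0,0],[0,0,0],20],
  ],
)

```text
clock: 7.5
tcp_pos: [0.5333, 0.0696, 0.063]
eef_rot: [[0.222, -0.975, -0.0], [-0.975, -0.222, -0.0], [0.0, 0.0, -1.0]]
ft_force: [1.8, -1.0, -1.1]
width: 0.0254
```

>>> carry_out(
  plan=[
    [[0.01,-0.01,0.02],[0,0,0],20],
    [[0,0,0.01],[0,0,0],20],
    [[0,0,0.01],[0,0,0],20],
    [[0,0,0],[0,0,0],20],
  ],
)

```text
clock: 7.9
tcp_pos: [0.5334, 0.0694, 0.0609]
eef_rot: [[0.222, -0.975, -0.001], [-0.975, -0.222, 0.0], [-0.0, 0.001, -1.0]]
ft_force: [0.0, -1.2, -0.2]
width: 0.0255
```

>>> carry_out(
  plan=[
    [[0,0,0.01],[0,0,0],20],
    [[0,0,0.01],[0,0,0],20],
    [[0,0,0],[0,0,0],20],
  ],
)

```text
clock: 8.2
tcp_pos: [0.5338, 0.0694, 0.0608]
eef_rot: [[0.222, -0.975, -0.001], [-0.975, -0.222, 0.0], [-0.0, 0.001, -1.0]]
ft_force: [-2.0, 0.5, 4.4]
width: 0.0252
```

```bash
python3 - <<'E'
from h import *
R=np.array([[.222,-.975],[-.975,-.222]]); c=np.array([.6001,.0087]); f0=np.degrees(np.arctan2(.0607,-.0665));print(f0)
P=lambda f:c+.09*np.array([np.cos(np.radians(f)),np.sin(np.radians(f))])
for a,b in [(0,4),(4,8),(8,13)]+[(x,x+4) for x in range(13,85,4)]:
    d=R.T@(P(f0+b)-P(f0+a))/.05; print(a,b,np.round(d/4 if b-a==5 else d/(4 if a<8 else 5),4), "tcp end",np.round(P(f0+b),4))
E
```

```text
137.61073505452526
0 4 [0.0188 0.0252] tcp end [0.5296 0.0646]
4 8 [0.0205 0.0238] tcp end [0.5258 0.0595]
8 13 [0.0279 0.0276] tcp end [0.5217 0.0529]
13 17 [0.0192 0.0162] tcp end [0.5188 0.0473]
17 21 [0.0203 0.0148] tcp end [0.5163 0.0415]
21 25 [0.0213 0.0134] tcp end [0.5142 0.0356]
25 29 [0.0221 0.0119] tcp end [0.5125 0.0295]
29 33 [0.0229 0.0103] tcp end [0.5113 0.0234]
33 37 [0.0236 0.0087] tcp end [0.5105 0.0172]
37 41 [0.0241 0.007 ] tcp end [0.5101 0.0109]
41 45 [0.0246 0.0053] tcp end [0.5102 0.0046]
45 49 [0.0249 0.0036] tcp end [ 0.5107 -0.0017]
49 53 [0.0251 0.0018] tcp end [ 0.5116 -0.0079]
53 57 [0.0251 0.0001] tcp end [ 0.513 -0.014]
57 61 [ 0.0251 -0.0017] tcp end [ 0.5148 -0.02  ]
61 65 [ 0.0249 -0.0034] tcp end [ 0.517  -0.0259]
65 69 [ 0.0246 -0.0051] tcp end [ 0.5196 -0.0316]
69 73 [ 0.0242 -0.0068] tcp end [ 0.5226 -0.0371]
73 77 [ 0.0236 -0.0085] tcp end [ 0.526  -0.0424]
77 81 [ 0.023  -0.0101] tcp end [ 0.5298 -0.0475]
81 85 [ 0.0222 -0.0117] tcp end [ 0.5339 -0.0522]
```

>>> carry_out(
  plan=[
    [[0.019,0.025,0],[0,0,0],20],
    [[0.019,0.025,0],[0,0,0],20],
    [[0.019,0.025,0],[0,0,0],20],
    [[0.019,0.025,0],[0,0,0],20],
    [[0.02,0.024,0],[0,0,0],20],
    [[0.02,0.024,0],[0,0,0],20],
  ],
)

```text
clock: 8.8
tcp_pos: [0.5288, 0.0618, 0.0608]
eef_rot: [[0.222, -0.975, 0.002], [-0.975, -0.222, 0.0], [0.0, -0.002, -1.0]]
ft_force: [2.9, 2.1, 4.0]
width: 0.0255
```

>>> carry_out(
  plan=[
    [[0.02,0.024,0],[0,0,0],20],
    [[0.02,0.024,0],[0,0,0],20],
    [[0.028,0.028,0],[0,0,0],20],
    [[0.028,0.028,0.01],[0,0,0],20],
    [[0.028,0.028,0.01],[0,0,0],20],
    [[0.028,0.028,0.01],[0,0,0],20],
  ],
)

```text
clock: 9.4
tcp_pos: [0.5238, 0.054, 0.0606]
eef_rot: [[0.221, -0.975, 0.004], [-0.975, -0.221, 0.003], [-0.002, -0.005, -1.0]]
ft_force: [2.5, 7.0, 12.0]
width: 0.025
```

>>> carry_out(
  plan=[
    [[0.019,0.016,0],[0,0,0],20],
    [[0.019,0.016,0],[0,0,0],20],
    [[0.019,0.016,0],[0,0,0],20],
    [[0.019,0.016,0],[0,0,0],20],
    [[0.019,0.016,0],[0,0,0],20],
  ],
)

```text
clock: 9.9
tcp_pos: [0.5211, 0.0484, 0.0606]
eef_rot: [[0.221, -0.975, 0.004], [-0.975, -0.221, 0.003], [-0.002, -0.005, -1.0]]
ft_force: [2.9, 6.9, 9.7]
width: 0.0249
```

>>> carry_out(
  plan=[
    [[0.02,0.015,0],[0,0,0],20],
    [[0.02,0.015,0],[0,0,0],20],
    [[0.02,0.015,0],[0,0,0],20],
    [[0.02,0.015,0],[0,0,0],20],
    [[0.02,0.015,0],[0,0,0],20],
  ],
)

```text
clock: 10.4
tcp_pos: [0.5185, 0.0426, 0.0606]
eef_rot: [[0.221, -0.975, 0.004], [-0.975, -0.221, 0.002], [-0.002, -0.005, -1.0]]
ft_force: [3.3, 6.8, 10.4]
width: 0.0248
```

>>> carry_out(
  plan=[
    [[0.021,0.013,0],[0,0,0],20],
    [[0.021,0.013,0],[0,0,0],20],
    [[0.021,0.013,0],[0,0,0],20],
    [[0.021,0.013,0],[0,0,0],20],
    [[0.021,0.013,0],[0,0,0],20],
  ],
)

```text
clock: 10.9
tcp_pos: [0.5163, 0.0369, 0.0606]
eef_rot: [[0.221, -0.975, 0.004], [-0.975, -0.221, 0.003], [-0.002, -0.004, -1.0]]
ft_force: [2.6, 6.9, 9.9]
width: 0.0256
```

>>> carry_out(
  plan=[
    [[0.022,0.012,0],[0,0,0],20],
    [[0.022,0.012,0],[0,0,0],20],
    [[0.022,0.012,0],[0,0,0],20],
    [[0.022,0.012,0],[0,0,0],20],
    [[0.022,0.012,0],[0,0,0],20],
  ],
)

```text
clock: 11.4
tcp_pos: [0.5145, 0.031, 0.0606]
eef_rot: [[0.221, -0.975, 0.003], [-0.975, -0.221, 0.003], [-0.002, -0.004, -1.0]]
ft_force: [1.3, 7.4, 10.6]
width: 0.0253
```

>>> carry_out(
  plan=[
    [[0.023,0.01,0],[0,0,0],20],
    [[0.023,0.01,0],[0,0,0],20],
    [[0.023,0.01,0],[0,0,0],20],
    [[0.023,0.01,0],[0,0,0],20],
    [[0.023,0.01,0],[0,0,0],20],
  ],
)

```text
clock: 11.9
tcp_pos: [0.5132, 0.025, 0.0606]
eef_rot: [[0.221, -0.975, 0.003], [-0.975, -0.221, 0.003], [-0.003, -0.004, -1.0]]
ft_force: [1.0, 7.2, 11.5]
width: 0.0254
```

>>> carry_out(
  plan=[
    [[0.024,0.009,0],[0,0,0],20],
    [[0.024,0.009,0],[0,0,0],20],
    [[0.024,0.009,0],[0,0,0],20],
    [[0.024,0.009,0],[0,0,0],20],
    [[0.024,0.009,0],[0,0,0],20],
  ],
)

```text
clock: 12.4
tcp_pos: [0.5121, 0.0187, 0.0606]
eef_rot: [[0.221, -0.975, 0.002], [-0.975, -0.221, 0.004], [-0.003, -0.003, -1.0]]
ft_force: [1.8, 7.7, 11.2]
width: 0.0251
```

>>> carry_out(
  plan=[
    [[0.024,0.007,0],[0,0,0],20],
    [[0.024,0.007,0],[0,0,0],20],
    [[0.024,0.007,0],[0,0,0],20],
    [[0.024,0.007,0],[0,0,0],20],
    [[0.024,0.007,0],[0,0,0],20],
  ],
)

```text
clock: 12.9
tcp_pos: [0.5115, 0.0127, 0.0605]
eef_rot: [[0.22, -0.975, 0.002], [-0.975, -0.22, 0.004], [-0.004, -0.003, -1.0]]
ft_force: [0.7, 9.2, 11.6]
width: 0.0252
```

>>> carry_out(
  plan=[
    [[0.025,0.005,0],[0,0,0],20],
    [[0.025,0.005,0],[0,0,0],20],
    [[0.025,0.005,0],[0,0,0],20],
    [[0.025,0.005,0],[0,0,0],20],
    [[0.025,0.005,0],[0,0,0],20],
  ],
)

```text
clock: 13.4
tcp_pos: [0.5102, 0.0041, 0.0583]
eef_rot: [[0.223, -0.975, -0.0], [-0.975, -0.223, -0.001], [0.001, 0.001, -1.0]]
ft_force: [3.4, 0.4, 0.4]
width: 0.0254
```

>>> carry_out(
  plan=[
    [[0,-0.01,0.02],[0,0,0],20],
    [[0,0,0.02],[0,0,0],20],
    [[0,0,0],[0,0,0],20],
  ],
)

```text
clock: 13.7
tcp_pos: [0.5104, 0.0041, 0.0563]
eef_rot: [[0.222, -0.975, -0.002], [-0.975, -0.222, -0.001], [0.0, 0.002, -1.0]]
ft_force: [1.8, -1.1, 1.2]
width: 0.0256
```

>>> carry_out(
  plan=[
    [[0,-0.01,0.02],[0,0,0],20],
    [[0,0,0.02],[0,0,0],20],
    [[0,0,0.02],[0,0,0],20],
    [[0,0,0],[0,0,0],20],
  ],
)

```text
clock: 14.1
tcp_pos: [0.5107, 0.0043, 0.0536]
eef_rot: [[0.222, -0.975, -0.002], [-0.975, -0.222, -0.001], [0.0, 0.002, -1.0]]
ft_force: [-0.5, -1.9, 4.1]
width: 0.025
```

>>> carry_out(
  plan=[
    [[0,0,0.02],[0,0,0],20],
    [[0,0,0.02],[0,0,0],20],
    [[0,0,0.02],[0,0,0],20],
    [[0,0,0.02],[0,0,0],20],
    [[0,0,0.02],[0,0,0],20],
    [[0,0,0],[0,0,0],20],
  ],
)

```text
clock: 14.7
tcp_pos: [0.5112, 0.0049, 0.0484]
eef_rot: [[0.222, -0.975, -0.001], [-0.975, -0.222, 0.0], [-0.0, 0.001, -1.0]]
ft_force: [-1.5, -1.4, 3.1]
width: 0.0252
```

>>> carry_out(
  plan=[
    [[0,0,0.02],[0,0,0],20],
    [[0,0,0.02],[0,0,0],20],
    [[0,0,0.02],[0,0,0],20],
    [[0,0,0],[0,0,0],20],
  ],
)

```text
clock: 15.1
tcp_pos: [0.5113, 0.0049, 0.0455]
eef_rot: [[0.222, -0.975, -0.001], [-0.975, -0.222, 0.0], [-0.0, 0.0, -1.0]]
ft_force: [-2.1, -1.2, 3.5]
width: 0.0252
```

>>> carry_out(
  plan=[
    [[0,0,0.02],[0,0,0],20],
    [[0,0,0.02],[0,0,0],20],
    [[0,0,0],[0,0,0],20],
  ],
)

```text
clock: 15.4
tcp_pos: [0.5114, 0.0049, 0.0448]
eef_rot: [[0.222, -0.975, -0.001], [-0.975, -0.222, 0.0], [-0.001, 0.001, -1.0]]
ft_force: [-5.4, -1.5, 13.0]
width: 0.0252
```

>>> carry_out(
  plan=[
    [[0,0,-0.02],[0,0,0],20],
    [[0,0,0],[0,0,0],30],
    [[0,0,0],[0,0,0],36],
    [[0,0,0],[0,0,0],40],
    [[0,0,0],[0,0,0],44],
    [[0,0,0],[0,0,0],44],
    [[0,0,-0.2],[0,0,0],44],
    [[0,0,-0.4],[0,0,0],44],
    [[0,0,-0.6],[0,0,0],44],
    [[0,0,-0.8],[0,0,0],44],
    [[0,0,-0.8],[0,0,0],44],
    [[0,0,-0.5],[0,0,0],44],
  ],
)

```text
clock: 16.6
tcp_pos: [0.5132, 0.0046, 0.2144]
eef_rot: [[0.222, -0.975, 0.006], [-0.975, -0.222, -0.001], [0.002, -0.006, -1.0]]
ft_force: [1.0, -0.8, 0.2]
width: 0.044
```

>>> carry_out(
  plan=[
    [[0.5,0.5,-0.2],[0,0,0],44],
    [[0.6,0.6,0],[0,0,0],44],
    [[0.6,0.6,0],[0,0,0],44],
    [[0.7,0.4,0],[0,0,0],44],
    [[0.7,0.4,0],[0,0,0],44],
    [[0.7,0.2,0],[0,0,0],44],
    [[0.7,0,0],[0,0,0],44],
    [[0.5,0,0],[0,0,0],44],
    [[0.2,0,0],[0,0,0],44],
  ],
)

```text
clock: 17.5
tcp_pos: [0.4379, -0.281, 0.2208]
eef_rot: [[0.22, -0.976, 0.001], [-0.976, -0.22, -0.001], [0.002, -0.001, -1.0]]
ft_force: [0.5, 0.8, 0.2]
width: 0.044
```

```bash
python3 - <<'E'
from h import *
T=manip.get_image("top");S=manip.get_image("side")
o=manip.get_obs();print(o["clock"],o["tcp_pos"],o["ft_force"])
cv2.imwrite("pics/c7.png",np.hstack([cv2.resize(T[138:258,190:310],(400,400),interpolation=cv2.INTER_CUBIC),cv2.resize(S[145:265,185:305],(400,400),interpolation=cv2.INTER_CUBIC)]))
b=dark(S,(205,195,300,250),55)
print([(np.round(c,1),s.tolist()) for c,s in b if s[4]>20])
for z in (.038,.074): print(proj("side",[.514,.0055,z]),proj("top",[.514,.0055,z]))
E
```

```text
17.6 [ 0.43774905 -0.27949895  0.22025299] [ 0.24687981 -0.00412145 -0.92969598]
[(array([267.6, 227.8]), [59, 26, 8, 15, 112]), (array([281.6, 244.1]), [65, 39, 21, 16, 82])]
[267.98322005 232.85569097] [256.12218687 224.31217129]
[267.57898162 221.33829625] [255.57133981 222.38683693]
```

View pics/c7.png

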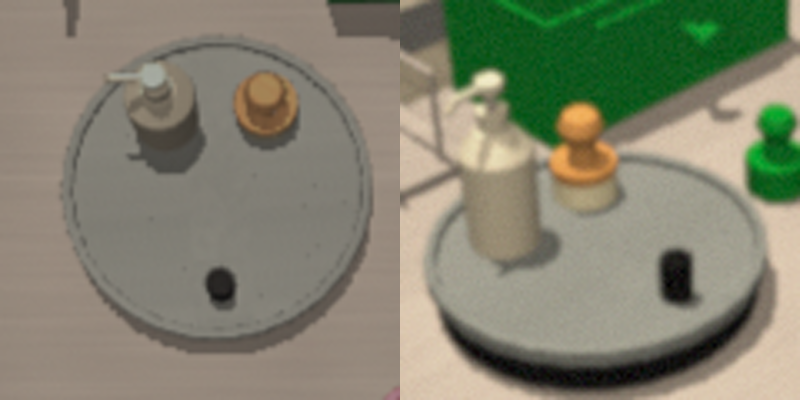

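Top and side crops show the pin's head flat on the tray and upright. In the side view it is at (267.6, 227.8), against (267.8, 227.1) expected when home. The pump and brush are standing and the arm is clear, so I'm handing in.

```bash
python3 -c "
from cell import manip
print(manip.job_done())"
```

```text
the job is handed in; nothing more can be done
None
```

I locked the tray with the pin and handed the job in at about 17.6 s; the hand-in gives no verdict.

- **What I did:** I lifted the pin from its rest and felt it through the tray hole down to the ring. I then swung the tray about 45° counter-clockwise with a press of about 10–12 N. When the tip dropped I pressed it home, let go and moved the arm clear.
- **Checks on the pin:** From ring contact to home the tool went down 16.0 mm, as the description gives. It stopped there at 13 N, which was also about the highest vertical force I read, well below 40 N. Forces were read only at the end of each short move.
- **Last pictures:** The pin was upright with its head on the tray, within about 1 pixel of where it should be. The pump and brush were standing on the tray.
- **What disagreed:** The two cameras differed by 2–3 mm, and the pin sat about 2–3 mm off the gripper's centre. I corrected both with a close side view and by feel.
- **Not re-checked:** I did not measure the canister, mug and bowl at the end. The arm's path stayed clear of them.

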